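# Pulse the grinding cup on the blender base

## Task

Lift the steel blender jug off the red motor base by its top handle and set it down gently, upright and wholly on the round cork mat. Then put the grinding cup with the orange fin onto the base, its two lugs down through the two notches (fin in line with the white marks) until it is fully home, and twist it clockwise (seen from above) only half way, until the fin points at the green pulse marks, without ever going on to the lock click near the black marks; the collar is sprung, so finish while gripping the cup and holding it there at pulse. Do not drop the jug or the cup, and leave the other things on the worktop where they stand.

Things in the scene. Friction and masses are not known exactly. Their poses are not given: they have to be found in the camera images.
- base: red round motor base fixed to the worktop, 160 mm across at the foot, 143 mm at the top, 100 mm tall; origin: centre of underside. The jug first stands loose and centred on its flat top, hiding the socket. Mark pairs on the top, 54 to 69 mm from the axis: white at the base's +x and -x (entry), green 0.55 rad clockwise of white seen from above (pulse), black 1.10 rad clockwise (lock)
- socket (a point): centre of the socket floor, 84 mm above the worktop, 16 mm below the base's top; axes as the base's, z up. The mouth is 70 mm across between two silver lips (6.5 mm thick, flush with the top). Two entry notches in the lips, 18 mm wide or more and reaching 46 mm from the axis, lie along +x and -x, at the white marks
- collar (a joint): sprung collar in the socket, turned by the cup's lugs: 0 rad at rest (slots under the notches), grows clockwise seen from above; pulse about 0.52 (green marks), lock clicks in from 0.90, stop 1.06. Spring 0.3 N m/rad: returns to 0 when let go. It lags the cup by 0.03 to 0.08 rad (play). Once turned, the lugs run under the lips and the cup cannot be lifted out
- collar_slots (a point): centre of the collar's floor, on the socket axis; turns with the collar; x passes through its two slots (each 16 mm wide between orange dogs 7 mm tall, 36 to 44 mm from the axis)
- jug: closed steel jug, black lid, 100 mm across, 0.4 to 0.8 kg; flat foot, origin: centre of underside, z up. Black carry handle arched over the lid: a straight bar along the jug's y, 16 mm wide (x), 14 mm high, 66 mm free between its posts, centre line 178 mm above the origin, 35 mm of free room below the bar. Pinch it along x from above; the weight hangs right below
- jug_grip (a point): centre of the jug's handle bar, 178 mm above the jug's underside, axes as the jug's
- mat: round cork mat fixed on the worktop, 160 mm across, 6 mm thick; origin at the centre of its underside
- cup: grinding cup, steel on a black foot, 66 mm across, 92 mm tall, 0.2 to 0.3 kg; origin: centre of underside, z up; stands on the worktop. Foot bevelled in its lowest 5 mm; two orange lugs at +x and -x, 12 mm wide, 1 to 7 mm up, reaching 42.5 mm from the axis. Orange fin grip on top along x, 54 mm long, 20 mm thick (y), 60 to 92 mm up. Same after a half turn. Home: underside on the socket floor
- cup_fin (a point): point on the cup's axis in the fin, 82 mm above the cup's underside, axes as the cup's
- salt: bystander: salt jar, amber glass with white cap, 44 mm across, 65 mm tall; origin at the centre of its underside
- spare_lid: bystander: low round green storage lid with a small knob, 68 mm across, 26 mm tall (not part of the job); origin at the centre of its underside
- spice: bystander: spice jar with red cap, 42 mm across, 70 mm tall; origin at the centre of its underside
- mill: bystander: small dark wooden pepper mill, 44 mm across, 80 mm tall; origin at the centre of its underside
- mug: bystander: blue mug, 80 mm across, 92 mm tall, handle at its +y; origin at the centre of its underside
- soap: bystander: green soap pump bottle, 56 mm across, 130 mm tall; origin at the centre of its underside
- bowl: bystander: white bowl, 124 mm across, 50 mm tall; origin at the centre of its underside

How it is judged (in metres and radians):
On the way, in this order (a step that is already met when the one before it is completed fails the run):
1. the jug stands upright on the cork mat, let go (horizontal distance between jug and mat below 0.03 m and angle between jug's own z axis and vertical below 0.06 rad and contact force between jug and mat above 1 N and contact force between the fingers and jug below 0.1 N and linear speed of jug below 0.02 m/s), for 0.2 s.
2. the cup is fully home in the socket, lugs in the collar's slots, not yet twisted (horizontal distance between cup and socket below 0.004 m and z of cup in the frame of socket below 0.0025 m and angle between cup's own z axis and vertical below 0.06 rad and angle between the x axis of cup and the x axis of collar_slots, either way round below 0.15 rad and value of joint collar below 0.2 rad), for 0.05 s.
At the end, for the whole second after the job is handed in: Jug at rest, upright (0.06 rad), untouched, within 30 mm of the mat's centre; cup home (within 2.5 mm of the socket floor, 4 mm of its axis, lugs in the slots); collar still, between 0.38 and 0.66 rad; fingers gripping the cup with over 2 N (all of step 1 and horizontal distance between cup and socket below 0.004 m and z of cup in the frame of socket below 0.0025 m and angle between cup's own z axis and vertical below 0.06 rad and angle between the x axis of cup and the x axis of collar_slots, either way round below 0.15 rad and value of joint collar between 0.38 and 0.66 rad and velocity of joint collar between -0.1 and 0.1 rad/s and contact force between the fingers and cup above 2 N); the arm keeps its last pose, push and grip.
It fails at once if the collar reaches the lock click (0.90 rad) (value of joint collar above 0.9 rad).
It fails at once if the jug is dropped or thrown (falling free, touching nothing) (contact force between jug and anything else below 0.01 N and linear speed of jug above 0.4 m/s).
It fails at once if the cup is dropped or thrown (falling free, touching nothing) (contact force between cup and anything else below 0.01 N and linear speed of cup above 0.4 m/s).
It fails at once if a bystander is moved more than 30 mm or knocked over (distance of any of salt, spare_lid, spice, mill, mug, soap, bowl from where it was at the start of the episode above 0.03 m or angle between any of salt, spare_lid, spice, mill, mug, soap, bowl's own z axis and vertical above 0.4 rad).
It also fails if it takes over 64 s, if anything falls off the work surface, if the arm or the gripper's body presses on something with over 40 N, if the wrist force passes 120 N, or if a joint passes its speed limit or range.

## Robot

A 6-joint arm with a two-finger parallel gripper is mounted at the origin on the work surface. World frame = base frame: x ahead of the robot, y to its left, z up, the work surface at z = 0. Lengths are in m, angles in degrees, forces in N, time in s.
With the tool pointing down it reaches from about 0.4 to 0.825 m from the base axis. Payload 7 kg.
Tool frame: the origin (TCP) lies between the finger pads; the fingertips stand 25 mm ahead of it and the grasp point (between the pads) lies 6 mm ahead of it; z points along the fingers, y is the line along which they close (so a half turn about z gives the same grasp; the last joint's range is limited). The gripper opens to 88 mm and grips with 3 to 60 N. Pads are 19 mm wide; open, the fingers measure 130 mm over their backs; the gripper's body (78 mm by 193 mm) begins 47 mm behind the grasp point.
Start: joints at [-49.211, 20.546, 0.682, 0, -70.136, -16.507], TCP at [0.278, -0.615, 0.252] pointing down, gripper open.
Joint ranges: [-176.03, 176.03], [-82.01, 121.73], [-58.28, 71.71], [-173.87, 95.51], [-174.79, -0.11], [-173.66, 173.66]. Speed limits (degrees/s): [136.94, 136.94, 172.46, 180, 180, 180].

## Interface

Orientations are given as [roll, pitch, yaw] about the fixed x, y, z axes, in that order (R = Rz(yaw) Ry(pitch) Rx(roll)).
In Python, from plant import ctrl gives the robot as it stands.
- The arm moves only by the shell command python3 drive.py 'ROWS'. ROWS is a JSON list of rows, 1 to 8 of them, each of 5 numbers: dx, dy, dz in m, then a turn about the tool's z in degrees, then the finger opening in m; each row is the pose to reach, as a shift and turn from the pose commanded when the command began, along the tool's axes at that moment; what a row does not reach only later rows make up. A row lasts 1/8 s, in which the tool goes at most 0.0625 m and 10.7 degrees, less where a joint would pass 70% of its speed; a pose out of reach is approached as far as the arm can. The fingers move at their own pace and stop on an object; the grip force is fixed at half the most. Time passes only in rows, so rows that do not move let the fingers close. It prints the time, the measured TCP pose, the force, the opening and the grip force at its end.
- ctrl.get_obs(): the state, without advancing time (a new reading comes with each control period).
- ctrl.snapshot(name): name is "scene" or "top" or "wrist"; returns a dict with "frame" (400x640x3 uint8, red, green, blue), "z_map" (400x640 float32, m along the optical axis (not along the pixel's ray), 0 where there is no reading), "fovy" (degrees; the focal length in pixels is half the picture's height over the tangent of half this angle, whatever the lens; pixels are square), "cx", "cy" (the principal point, pixels), "R" (3x3) and "t" (3): a world point X has camera coordinates R X + t; the wrist camera has in their place "T_tool_cam" (4x4, takes a point from camera to tool coordinates, whose origin is the TCP and whose axes are the flange's). Camera axes: x right, y down, z forward; pixel columns grow to the right and rows downward; lengths in m; the calibration is good to about 2 mm. A picture is of the moment at which its call begins: read the wrist's pose just before it.
- ctrl.close_job(): hands the job in; it is judged then, once.
The state is a dict: "clock": time; "joint_pos": joint angles; "qvel": joint speeds; "tau": joint torques, N m; "tool_pos": TCP position; "orientation": TCP orientation; "force": force on the tool from outside, world axes, zero at the start; "moment": the same for the moment, N m; "opening": finger opening in m; "gripper_force": force on a finger pad.
Only numpy, scipy, OpenCV 4.12 (cv2) and the standard library are available. Lean on these libraries where they do the work, as an engineer would, in place of code of your own. Each camera call takes 0.05 s, during which the arm holds its last target. There are 200 camera calls.

## Working session

There is one attempt and no reset: what is moved stays moved. The work goes in short steps, Python scripts to look and compute and a shell command to move; the robot and the scene stay as the last step left them, time stands still between calls to the robot, and variables do not carry over. Pictures are saved under pics/ and viewed, at most 10 in all, crops included, and the job is handed in when it is done.

```bash
ls; mkdir -p pics
cat > h.py <<'E'
import numpy as np, cv2
from plant import ctrl
def snap(n):
    o=ctrl.get_obs(); s=ctrl.snapshot(n); s['obs']=o; return s
def save(s,f,crop=None,k=1):
    im=s['frame'][:,:,::-1]
    if crop: im=im[crop[1]:crop[3],crop[0]:crop[2]]
    im=cv2.resize(im,None,fx=k,fy=k,interpolation=cv2.INTER_CUBIC)
    cv2.imwrite('pics/'+f,im)
def pts(s):
    H,W=s['z_map'].shape; f=H/2/np.tan(np.radians(s['fovy'])/2)
    v,u=np.mgrid[:H,:W]; z=s['z_map']
    c=np.stack([(u-s['cx'])/f*z,(v-s['cy'])/f*z,z],-1)
    if 'R' in s: return (c-s['t'])@s['R']
    from scipy.spatial.transform import Rotation as Ro
    T=s['T_tool_cam']; c=c@T[:3,:3].T+T[:3,3]
    o=s['obs']; Rw=Ro.from_euler('xyz',o['orientation'],degrees=True).as_matrix()
    return c@Rw.T+np.array(o['tool_pos'])
E
python3 - <<'E'
from h import *
for n in('top','scene'):
    s=snap(n); save(s,n+'.png'); print(s['fovy'],s['cx'],s['cy'],s['R'],s['t'])
print(ctrl.get_obs())
E
```

```text
drive.py
pics
plant.py
52.47592388502166 328.56237333099085 198.13603496715547 [[ 0.01176434 -0.99989206  0.00880148]
 [-0.99809171 -0.01227585 -0.06051648]
 [ 0.060618   -0.00807274 -0.99812839]] [-0.02212038  0.61474867  1.12611648]
56.64899914685046 316.03819747818306 193.4819548707718 [[ 0.0260792   0.99955139 -0.01472729]
 [ 0.69886007 -0.02876391 -0.71467982]
 [-0.71478282  0.00834596 -0.69929669]] [-3.56378677e-04 -2.86421595e-01  1.35724822e+00]
{'clock': 0.1, 'joint_pos': array([-4.92124020e+01,  2.05857784e+01,  6.39210468e-01, -1.70088062e-02,
       -7.01349228e+01, -1.65062068e+01]), 'qvel': array([ 0.01865519, -0.05967071,  0.15909938,  0.04517926,  0.03349986,
        0.01473601]), 'tau': array([-4.01343505e-04, -5.84164560e+01,  2.93749666e+01,  7.01539814e+00,
        1.00860855e-02, -4.98177781e-05]), 'tool_pos': array([ 0.27737956, -0.61494293,  0.25073758]), 'orientation': array([ 1.79917324e+02, -7.82373961e-03, -1.55724394e+02]), 'force': array([ 0.1296734 , -0.10342965, -0.40586937]), 'moment': array([0.02069902, 0.02364667, 0.01338542]), 'gripper_force': 0.0, 'opening': 0.08754405343948432}
```

View pics/top.png

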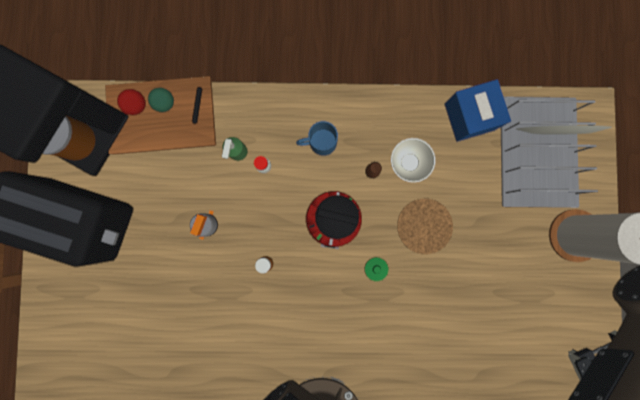

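View pics/scene.png

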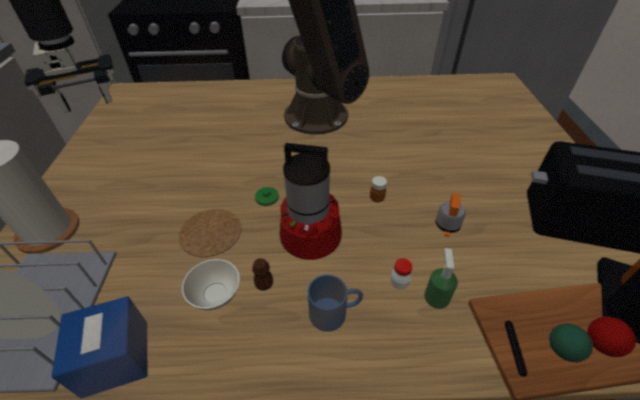

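The top view shows the jug on the base near (334,218), mat (425,226), cup with orange fin (203,225). The scene view shows the jug handle at (306,153) and the cup fin at (455,203).

Run:
```python
from h import *
for n in('top','scene'):
    s=snap(n); P=pts(s); hsv=cv2.cvtColor(s['frame'],cv2.COLOR_RGB2HSV); h,S,V=[hsv[...,i].astype(int) for i in range(3)]
    x,y,z=P[...,0],P[...,1],P[...,2]; ok=s['z_map']>0
    def rep(name,m):
        m=m&ok; m=cv2.morphologyEx(m.astype(np.uint8),cv2.MORPH_OPEN,np.ones((2,2)))>0
        nn,l,st,_=cv2.connectedComponentsWithStats(m.astype(np.uint8))
        if nn<2: print(n,name,'none');return
        k=1+np.argmax(st[1:,4]); q=P[l==k]; 
        c,(w,hh),a=cv2.minAreaRect((q[:,:2]*1000).astype(np.float32))
        print(n,name,len(q),'mean',q.mean(0).round(4),'min',q.min(0).round(3),'max',q.max(0).round(3),'rect',np.round(c,1),round(w,1),round(hh,1),round(a,1))
    rep('orange',(h>5)&(h<20)&(S>200)&(V>170)&(z>.03)&(z<.12))
    near=(np.hypot(x-.5,y)<.4)&(y<.2)
    rep('handle',near&(z>.262)&(z<.31))
    rep('lid/jug',near&(z>.2)&(z<.31))
    rep('redtop',((h<6)|(h>174))&(S>150)&(V>60)&(z>.092)&(z<.11))
    rep('redall',((h<6)|(h>174))&(S>150)&(V>60)&(z>.005)&(z<.11))
    rep('mat',(z>.004)&(z<.009)&(y<-.05)&(y>-.4)&(x>.45)&(x<.75))
    print(n,'heights',np.nanmax(z[near&ok]), z[near&ok].max())
```

```text
top orange 120 mean [0.5345 0.3278 0.0911] min [0.512 0.314 0.079] max [0.559 0.343 0.097] rect [534.8 328.4] 14.7 48.7 70.3
top handle 307 mean [ 0.557  -0.0343  0.2775] min [ 0.541 -0.092  0.1  ] max [0.573 0.011 0.289] rect [555.5 -41.4] 103.7 16.0 77.7
top lid/jug 1536 mean [ 0.5564 -0.034   0.2419] min [ 0.501 -0.095  0.096] max [0.607 0.015 1.161] rect [553.2 -37.9] 110.6 105.6 67.3
top redtop 264 mean [0.5833 0.0134 0.1329] min [ 0.537 -0.033  0.094] max [0.624 0.039 1.161] rect [582.3   6.8] 49.2 106.2 69.0
top redall 543 mean [0.8625 0.5196 0.0792] min [ 0.546 -0.005  0.022] max [0.897 0.553 1.161] rect [727.3 264.4] 647.1 68.6 62.1
top mat 651 mean [ 0.5168 -0.2793  0.011 ] min [ 0.46  -0.359 -0.006] max [ 0.599 -0.005  1.161] rect [ 555.9 -190.9] 349.4 125.6 73.4
top heights 0.7001450099446863 0.7001450099446863
scene orange none
scene handle 783 mean [0.1694 0.0577 0.2845] min [ 0.118 -0.027  0.255] max [1.17  0.137 0.744] rect [632.6 -20. ] 159.2 1063.6 81.6
scene lid/jug 1994 mean [ 0.575  -0.0296  0.2371] min [ 0.2   -0.083 -0.003] max [1.17  0.039 0.744] rect [685.3 -17.2] 970.0 121.6 0.6
scene redtop 412 mean [0.6002 0.0101 0.0974] min [ 0.544 -0.038  0.079] max [0.631 0.042 0.102] rect [595.4  10.2] 37.1 115.7 50.6
scene redall 1941 mean [ 0.6198 -0.0228  0.0669] min [ 0.544 -0.101 -0.002] max [1.17  0.042 0.744] rect [857.1   9.7] 612.5 143.8 8.0
scene mat 1797 mean [ 0.5509 -0.285   0.0074] min [ 0.468 -0.364 -0.003] max [ 1.17  -0.019  0.744] rect [ 831.5 -201.5] 753.3 157.1 16.5
scene heights 0.46366133154264166 0.46366133154264166
```

```bash
cat >> h.py <<'E'
def hsv(s):
    a=cv2.cvtColor(s['frame'],cv2.COLOR_RGB2HSV).astype(int); return a[...,0],a[...,1],a[...,2]
def plane(s,uv,z0):
    """cast pixel rays onto world plane z=z0"""
    f=s['frame'].shape[0]/2/np.tan(np.radians(s['fovy'])/2); uv=np.atleast_2d(uv).astype(float)
    d=np.c_[(uv[:,0]-s['cx'])/f,(uv[:,1]-s['cy'])/f,np.ones(len(uv))]
    if 'R' in s: o=-s['R'].T@s['t']; d=d@s['R']
    else:
        from scipy.spatial.transform import Rotation as Ro
        Rw=Ro.from_euler('xyz',s['obs']['orientation'],degrees=True).as_matrix(); T=s['T_tool_cam']
        o=Rw@T[:3,3]+s['obs']['tool_pos']; d=d@(Rw@T[:3,:3]).T
    return (o+d*((z0-o[2])/d[:,2])[:,None])[:,:2]
def biggest(m,inside=None):
    n,l,st,c=cv2.connectedComponentsWithStats(m.astype(np.uint8)); k=1+np.argmax(st[1:,4]); return l==k
def outline(m): return max(cv2.findContours(m.astype(np.uint8),0,1)[0],key=len)[:,0]
def rect(xy):
    c,(a,b),t=cv2.minAreaRect((xy*1000).astype(np.float32))
    if a<b: a,b,t=b,a,t+90
    return np.round(c,1),round(a,1),round(b,1),round((t+90)%180-90,1)
E
python3 - <<'E'
from h import *
s=snap('top'); h,S,V=hsv(s); P=pts(s); z=P[...,2]
box=np.zeros(h.shape,bool); box[185:270,385:465]=1
m=box&(h>5)&(h<18)&(V<175)
P0=P[215:235,415:435]; print('mat z',np.median(P0[...,2]), [np.median(v[215:235,415:435]) for v in (h,S,V)],'table',[np.median(v[300:340,380:460]) for v in (h,S,V)], np.median(z[300:340,380:460]))
for t in (140,150,160,170):
    m=biggest(cv2.medianBlur((box&(V<t)).astype(np.uint8),5)); e=cv2.minEnclosingCircle(plane(s,outline(m),.006).astype(np.float32)); print(t,m.sum(),np.round(e[0],4),e[1], cv2.fitEllipse(plane(s,outline(m),.006).astype(np.float32)))
b2=np.zeros(h.shape,bool); b2[185:250,300:365]=1
m=b2&(z>.275)&(z<.292); q=P[m]; print('bar',m.sum(),np.median(q,0),rect(q[:,:2]))
m=b2&(z>.225)&(z<.262); q=P[m]; print('lid',m.sum(),q.mean(0),rect(q[:,:2]))
m=b2&(z>.095)&(z<.104); q=P[m]; print('top ring',m.sum(),q.mean(0),cv2.minEnclosingCircle(q[:,:2].astype(np.float32)))
E
cat >> h.py <<'E'
def to(target,yaw=None,obs=None):
    """shift in tool axes (from measured pose) and turn about tool z to reach world target/yaw"""
    from scipy.spatial.transform import Rotation as Ro
    o=obs or ctrl.get_obs(); R=Ro.from_euler('xyz',o['orientation'],degrees=True).as_matrix()
    d=R.T@(np.array(target)-o['tool_pos']); t=0
    if yaw is not None: t=-((yaw-o['orientation'][2]+180)%360-180)
    print('at',np.round(o['tool_pos'],4),np.round(o['orientation'],2),'-> rows',np.round(d,4),'turn',round(t,2),'clock',o['clock'],'op',round(o['opening'],4))
E
python3 drive.py '[[0,0,-0.06,0,0.088],[-0.05,0.04,-0.11,-10,0.088],[-0.1,0.08,-0.13,-20,0.088],[-0.15,0.12,-0.13,-30,0.088],[-0.2,0.16,-0.13,-40,0.088],[-0.25,0.2,-0.13,-50,0.088],[-0.3,0.24,-0.13,-53,0.088],[-0.34,0.28,-0.13,-53,0.088]]'
python3 - <<'E'
from h import *
to([.559,-.032,.38],77.2)
s=snap('top'); h,S,V=hsv(s); P=pts(s); z=P[...,2]
box=np.zeros(h.shape,bool); box[185:270,385:465]=1
m=biggest(cv2.medianBlur((box&(z>.003)&(z<.012)).astype(np.uint8),5)); xy=plane(s,outline(m),.006).astype(np.float32); print(m.sum(),cv2.minEnclosingCircle(xy),cv2.fitEllipse(xy))
E
```

```text
clock: 1.25
tool_pos: [0.4647, -0.2378, 0.3817]
orientation: [-180.0, 0.0, -102.7]
force: [0.7, -0.3, -1.1]
opening: 0.0872
gripper_force: 0.0
at [ 0.4647 -0.2378  0.3817] [-179.98    0.   -102.67] -> rows [-0.2215 -0.0469  0.0017] turn -179.87 clock 1.25 op 0.0872
1781 ((0.5425676107406616, -0.2876279354095459), 0.07978075742721558) ((0.549627423286438, -0.2826397120952606), (0.13518734276294708, 0.14270319044589996), 23.16402244567871)
```

```bash
python3 drive.py '[[-0.04,-0.01,0,0,0.088],[-0.09,-0.02,0,0,0.088],[-0.14,-0.03,0,0,0.088],[-0.18,-0.04,0,0,0.088],[-0.21,-0.045,0,0,0.088],[-0.2215,-0.047,0,0,0.088],[-0.2215,-0.047,0,0,0.088],[-0.2215,-0.047,0,0,0.088]]'
python3 - <<'E'
from h import *
s=snap('wrist'); P=pts(s); z=P[...,2]; near=np.hypot(P[...,0]-.559,P[...,1]+.032)<.06
m=near&(z>.272)&(z<.292)
q=P[m]; print('bar',m.sum(),q.mean(0) if m.sum() else 0, rect(q[:,:2]) if m.sum() else 0); save(s,'w1.png')
s=snap('top'); h,S,V=hsv(s); P=pts(s); z=P[...,2]
box=np.zeros(h.shape,bool); box[185:270,385:465]=1
m=biggest(cv2.medianBlur((box&(z>.003)&(z<.012)).astype(np.uint8),5)); xy=plane(s,outline(m),.006).astype(np.float32); print(m.sum(),cv2.minEnclosingCircle(xy),cv2.fitEllipse(xy))
to([.559,-.032,.284],-102.8)
E
```

```text
clock: 2.3
tool_pos: [0.5584, -0.0348, 0.3817]
orientation: [-180.0, -0.0, -102.8]
force: [-0.4, -0.1, -0.6]
opening: 0.0878
gripper_force: 0.0
bar 1792 [ 0.5604795  -0.03750287  0.28460425] (array([561.3, -34.7]), 86.0, 15.6, 77.6)
2060 ((0.5396193265914917, -0.290937215089798), 0.08024929463863373) ((0.5371930003166199, -0.2992691099643707), (0.13149362802505493, 0.1627623438835144), 76.7824935913086)
at [ 0.5584 -0.035   0.3818] [-1.7998e+02  1.0000e-02 -1.0278e+02] -> rows [-0.003   0.0001  0.0978] turn 0.02 clock 2.4 op 0.0877
```

View pics/w1.png

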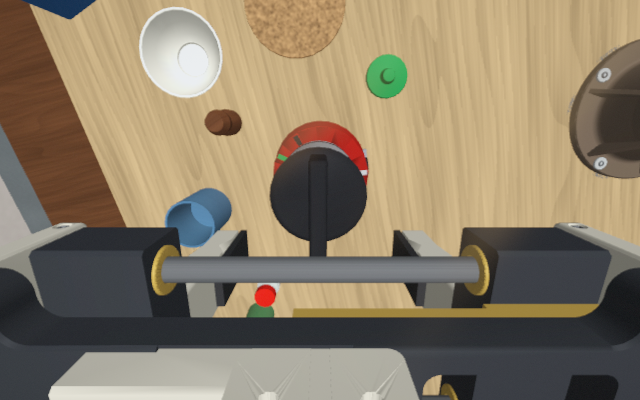

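The wrist view shows the handle bar at column 318, centred between the fingers, clear of everything; descending.

```bash
python3 drive.py '[[-0.001,0,0.04,0,0.088],[-0.001,0.001,0.07,0,0.088],[-0.001,0.001,0.09,0,0.088],[-0.001,0.001,0.098,0,0.088],[-0.001,0.001,0.098,0,0.088],[-0.001,0.001,0.098,0,0],[-0.001,0.001,0.098,0,0],[-0.001,0.001,0.098,0,0]]'
python3 drive.py '[[0,0,0,0,0],[0,0,0,0,0],[0,0,0,0,0]]'
```

```text
clock: 3.4
tool_pos: [0.5582, -0.0328, 0.284]
orientation: [-180.0, 0.0, -102.7]
force: [0.4, -0.0, 0.0]
opening: 0.0634
gripper_force: 0.0
clock: 3.78
tool_pos: [0.558, -0.0328, 0.2835]
orientation: [180.0, -0.0, -102.7]
force: [-0.3, -0.4, 0.1]
opening: 0.033
gripper_force: 0.0
```

```bash
python3 drive.py '[[0,0,0,0,0],[0,0,0,0,0],[0,0,0,0,0],[0,0,0,0,0]]'
python3 drive.py '[[0,0,-0.005,0,0],[0,0,-0.012,0,0],[0,0,-0.02,0,0],[0,0,-0.028,0,0],[0,0,-0.03,0,0],[0,0,-0.03,0,0]]'; python3 -c "
from h import *
to([.540,-.289,.3135])"
```

```text
clock: 4.28
tool_pos: [0.5584, -0.0329, 0.2838]
orientation: [-179.9, 0.0, -102.7]
force: [2.2, -1.3, 0.7]
opening: 0.0157
gripper_force: 30.0
clock: 5.03
tool_pos: [0.5579, -0.0328, 0.3136]
orientation: [-180.0, 0.0, -102.7]
force: [0.4, 0.3, -6.2]
opening: 0.0154
gripper_force: 30.0
at [ 0.5579 -0.0328  0.3136] [-1.8000e+02  1.0000e-02 -1.0272e+02] -> rows [ 2.539e-01 -3.890e-02  1.000e-04] turn 0 clock 5.025 op 0.0154
```

```bash
python3 drive.py '[[0.006,-0.001,0,0,0],[0.018,-0.003,0,0,0],[0.034,-0.005,0,0,0],[0.052,-0.008,0,0,0],[0.07,-0.011,0,0,0],[0.088,-0.013,0,0,0],[0.106,-0.016,0,0,0],[0.124,-0.019,0,0,0]]'
python3 drive.py '[[0.018,-0.003,0,0,0],[0.036,-0.006,0,0,0],[0.054,-0.008,0,0,0],[0.072,-0.011,0,0,0],[0.09,-0.014,0,0,0],[0.108,-0.017,0,0,0],[0.12,-0.019,0,0,0],[0.128,-0.02,0,0,0]]'
python3 drive.py '[[0.002,0,0,0,0],[0.002,0,0,0,0],[0.002,0,0,0,0],[0.002,0,0,0,0]]'
python3 - <<'E'
from h import *
to([.540,-.289,.19])
s=snap('wrist'); P=pts(s);z=P[...,2]; save(s,'w2.png')
h,S,V=hsv(s)
s=snap('scene'); P=pts(s); x,y,z=[P[...,i] for i in range(3)]
near=np.hypot(x-.54,y+.289)<.09
print('jug lowest',np.percentile(z[near&(z>.03)&(y>-.33)&(y<-.24)],[1,5]))
# jug lean: column midline by height
for a in (.14,.16,.18,.2,.22,.24):
    m=near&(abs(z-a)<.008)&(z>.1); print(a,np.round(((y[m].min()+y[m].max())/2),4), np.round(x[m].max(),4), m.sum())
E
```

```text
clock: 6.02
tool_pos: [0.5491, -0.1593, 0.3136]
orientation: [-180.0, 0.0, -102.7]
force: [-0.1, -0.5, -6.4]
opening: 0.0159
gripper_force: 30.0
clock: 7.02
tool_pos: [0.5404, -0.288, 0.3134]
orientation: [180.0, 0.0, -102.7]
force: [0.2, 0.7, -6.0]
opening: 0.0157
gripper_force: 30.0
clock: 7.52
tool_pos: [0.5402, -0.2888, 0.3137]
orientation: [-180.0, 0.0, -102.7]
force: [-0.8, -0.7, -7.2]
opening: 0.0157
gripper_force: 30.0
at [ 0.5402 -0.2888  0.3137] [-179.99    0.   -102.69] -> rows [0.0002 0.0002 0.1237] turn 0 clock 7.525 op 0.0157
jug lowest [0.14068891 0.17448148]
0.14 -0.2836 0.5932 207
0.16 -0.2838 0.5933 230
0.18 -0.2838 0.5938 245
0.2 -0.2836 0.5928 260
0.22 -0.2839 0.593 276
0.24 -0.2833 0.5928 289
```

View pics/w2.png

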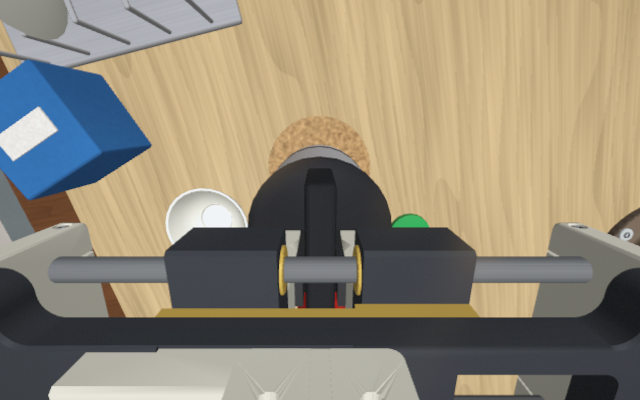

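The jug hangs upright over the cork mat (mat centre about (319,165) behind it), so I lower it.

```bash
python3 drive.py '[[0,0,0.01,0,0],[0,0,0.026,0,0],[0,0,0.044,0,0],[0,0,0.062,0,0],[0,0,0.08,0,0],[0,0,0.096,0,0],[0,0,0.108,0,0],[0,0,0.115,0,0]]'
python3 drive.py '[[0,0,0.003,0,0],[0,0,0.005,0,0],[0,0,0.0065,0,0],[0,0,0.0075,0,0],[0,0,0.0085,0,0],[0,0,0.0085,0,0]]'
```

```text
clock: 8.62
tool_pos: [0.5399, -0.2891, 0.1976]
orientation: [179.9, 0.0, -102.7]
force: [0.4, 0.4, -6.0]
opening: 0.0157
gripper_force: 30.0
clock: 9.38
tool_pos: [0.5401, -0.2892, 0.1901]
orientation: [180.0, 0.0, -102.7]
force: [-0.1, -0.2, -6.8]
opening: 0.0158
gripper_force: 30.0
```

```bash
python3 drive.py '[[0,0,0.0007,0,0],[0,0,0.0012,0,0],[0,0,0.0012,0,0]]'
```

```text
clock: 9.75
tool_pos: [0.5406, -0.2894, 0.1896]
orientation: [-179.9, -0.0, -102.7]
force: [1.1, -0.2, -1.2]
opening: 0.0158
gripper_force: 30.0
```

```bash
python3 drive.py '[[0,0,0.0005,0,0],[0,0,0.0005,0,0.03],[0,0,0.0005,0,0.05],[0,0,0.0005,0,0.07],[0,0,0.0005,0,0.088],[0,0,0.0005,0,0.088],[0,0,0.0005,0,0.088]]'
python3 drive.py '[[0,0,-0.01,0,0.088],[0,0,-0.04,0,0.088],[0,0,-0.09,0,0.088],[0,0,-0.14,0,0.088],[0,0,-0.16,0,0.088],[0.0,0,-0.16,0,0.088],[-0.05,0,-0.16,0,0.088],[-0.1,0,-0.16,0,0.088]]'
python3 - <<'E'
from h import *
to([.45,.1,.33],-102.7)
s=snap('scene'); P=pts(s); x,y,z=[P[...,i] for i in range(3)]
m=(np.hypot(x-.54,y+.289)<.09)&(z>.165)&(z<.192); print('bar',m.sum(),P[m].mean(0),rect(P[m][:,:2]),P[m].max(0))
for a in (.03,.06,.09,.12):
    m=(np.hypot(x-.54,y+.289)<.09)&(abs(z-a)<.008); print(a,np.round(((y[m].min()+y[m].max())/2),4), np.round(x[m].max(),4), m.sum())
s=snap('top'); P=pts(s); h,S,V=hsv(s); save(s,'t2.png',(170,170,500,290),2.4)
z=P[...,2]
m=(h>5)&(h<20)&(S>180)&(V>120); m[:,:180]=0; m[:,230:]=0; m[:205]=0; m[245:]=0
m&=(z>.084)&(z<.1); q=P[m]; print('fin',m.sum(),q.mean(0),rect(q[:,:2]))
m=(np.hypot(P[...,0]-.53,P[...,1]-.33)<.06)&(z>.045)&(z<.075); q=P[m]; print('cup body',rect(q[:,:2]),q[:,2].mean())
E
```

```text
clock: 10.62
tool_pos: [0.5401, -0.2892, 0.1883]
orientation: [180.0, -0.0, -102.7]
force: [-0.5, -0.1, -0.7]
opening: 0.0701
gripper_force: 0.0
clock: 11.62
tool_pos: [0.5617, -0.1909, 0.3475]
orientation: [179.9, -0.0, -102.8]
force: [0.5, 0.9, -0.1]
opening: 0.0876
gripper_force: 0.0
at [ 0.5617 -0.1909  0.3475] [ 179.92   -0.   -102.82] -> rows [-0.2588  0.1734  0.0177] turn -0.12 clock 11.625 op 0.0876
bar 373 [ 0.54682477 -0.28446014  0.1845844 ] (array([ 543.7, -286.5]), 90.3, 18.6, 77.5) [ 0.56054231 -0.24183261  0.19193619]
0.03 -0.2814 0.5942 163
0.06 -0.2837 0.5941 182
0.09 -0.2838 0.5935 200
0.12 -0.2817 0.5945 199
fin 150 [0.53670097 0.32931138 0.0914834 ] (array([536.5, 329.8]), 50.5, 19.7, -17.3)
cup body (array([536.4, 330.1]), 63.9, 62.0, 44.4) 0.05860419044851305
```

View pics/t2.png

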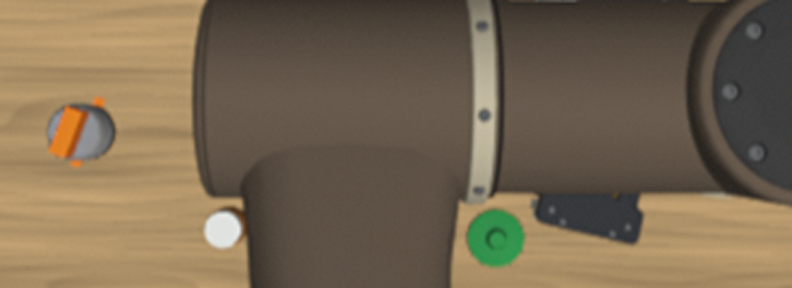

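Jug stands upright at about (0.541,-0.288), let go; the crop shows the cup alone at left with its fin at (68,133). Next: look at the open socket with the wrist camera.

```bash
python3 drive.py '[[-0.04,0,0,0,0.088],[-0.09,0,0,0,0.088],[-0.14,0,0,0,0.088],[-0.19,0.01,0,0,0.088],[-0.24,0.02,0.0,0,0.088],[-0.28,0.04,0,0,0.088],[-0.29,0.05,0,0,0.088],[-0.29,0.05,0,0,0.088]]'
python3 - <<'E'
from h import *
ctrl.snapshot('top')
s=snap('wrist'); P=pts(s); z=P[...,2]; print(s['obs']['tool_pos'],s['obs']['orientation'])
m=(np.abs(z-.1)<.004)&(np.hypot(P[...,0]-.558,P[...,1]+.031)<.1); v,u=np.nonzero(m); print(m.sum(),u.min(),u.max(),v.min(),v.max(),cv2.minEnclosingCircle(P[m][:,:2].astype(np.float32)))
c=(max(u.min()-15,0),max(v.min()-15,0),u.max()+15,v.max()+25); print(c); save(s,'w3.png',c,4)
np.save('w3.npy',s,allow_pickle=True)
E
```

```text
clock: 12.72
tool_pos: [0.5767, 0.1026, 0.3481]
orientation: [180.0, -0.0, -102.6]
force: [0.2, 0.9, -0.3]
opening: 0.0879
gripper_force: 0.0
[0.57696034 0.10190199 0.34818312] [ 1.79985066e+02 -2.50568218e-02 -1.02681490e+02]
7951 254 367 7 130 ((0.5597276091575623, -0.029738841578364372), 0.07156486064195633)
(np.int64(239), 0, np.int64(382), np.int64(155))
```

View pics/w3.png

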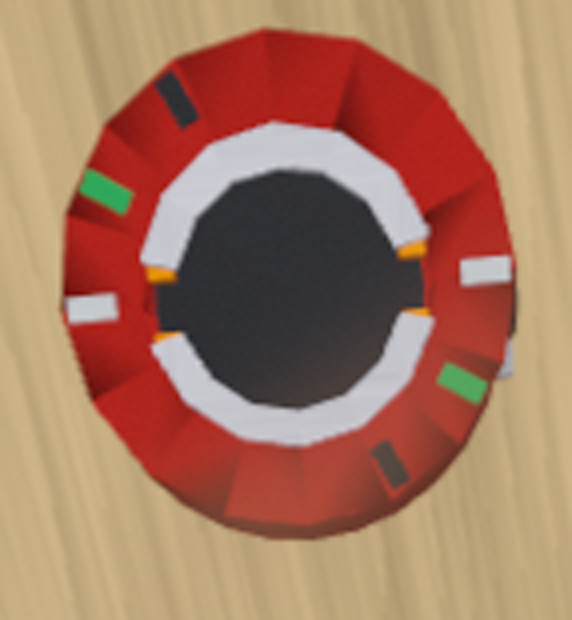

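The crop shows white marks at (91,308)/(486,270), green at (106,192)/(463,383), black at (177,100)/(390,464), and the notches in line with the white marks.

Run:
```python
from h import *
s=np.load('w3.npy',allow_pickle=True).item(); h,S,V=hsv(s)
C={}
for n,a,b,m in (('white',(91,308),(486,270),(S<50)&(V>150)),('green',(106,192),(463,383),(h>45)&(h<80)&(S>90)),('black',(177,100),(390,464),V<75)):
    pp=[]
    for (u,v) in(a,b):
        u,v=u/4+239,v/4; w=np.zeros(m.shape,bool); w[int(v)-8:int(v)+9,int(u)-8:int(u)+9]=1
        vv,uu=np.nonzero(biggest(w&m)); pp.append(plane(s,[[uu.mean(),vv.mean()]],.1)[0])
    pp=np.array(pp); d=pp[1]-pp[0]; C[n]=pp.mean(0); print(n,pp.round(4),'mid',pp.mean(0).round(4),'r',round(np.hypot(*d)/2,4),'ang',round(np.degrees(np.arctan2(d[1],d[0]))%180,2))
v,u=np.nonzero((S<40)&(V>150)); 
P=pts(s); near=(np.hypot(P[...,0]-.558,P[...,1]+.031)<.05)&(S<60)&(V>130)
print('lips',near.sum(),cv2.minEnclosingCircle(plane(s,outline(cv2.morphologyEx(near.astype(np.uint8),cv2.MORPH_CLOSE,np.ones((15,15)))>0),.1).astype(np.float32)))
to([.5366,.330,.25],-17.3)
```

```text
white [[ 0.6205 -0.0376]
 [ 0.4984 -0.0211]] mid [ 0.5595 -0.0294] r 0.0616 ang 172.3
green [[ 0.6075 -0.0684]
 [ 0.5114  0.0097]] mid [ 0.5594 -0.0294] r 0.0619 ang 140.92Traceback (most recent call last):
  File "<stdin>", line 8, in <module>
  File "h.py", line 32, in biggest
    n,l,st,c=cv2.connectedComponentsWithStats(m.astype(np.uint8)); k=1+np.argmax(st[1:,4]); return l==k
                                                                       ~~~~~~~~~^^^^^^^^^^
    return _wrapfunc(a, 'argmax', axis=axis, out=out, **kwds)
    return bound(*args, **kwds)
ValueError: attempt to get argmax of an empty sequence
```

```bash
python3 drive.py '[[-0.03,0.02,0,-10,0.088],[-0.06,0.045,0.01,-20,0.088],[-0.09,0.07,0.03,-30,0.088],[-0.12,0.095,0.05,-40,0.088],[-0.15,0.12,0.07,-50,0.088],[-0.18,0.14,0.09,-60,0.088],[-0.21,0.16,0.098,-70,0.088],[-0.22,0.169,0.098,-80,0.088]]'
python3 drive.py '[[0,0,0,-5.4,0.088],[0,0,0,-5.4,0.088],[0,0,0,-5.4,0.088]]'
python3 - <<'E'
from h import *
ctrl.snapshot('top')
s=snap('wrist'); h,S,V=hsv(s); P=pts(s); z=P[...,2]; print(s['obs']['tool_pos'],s['obs']['orientation'])
m=biggest((h>5)&(h<20)&(S>180)&(V>120)&(z>.087)&(z<.098)&(np.hypot(P[...,0]-.5366,P[...,1]-.33)<.05)); q=P[m]; print('fin top',m.sum(),q.mean(0),rect(q[:,:2]),rect(plane(s,np.argwhere(m)[:,::-1],.092)))
m=(np.hypot(P[...,0]-.5366,P[...,1]-.33)<.045)&(z>.05)&(z<.07); print('body',rect(P[m][:,:2]),P[m][:,2].mean())
save(s,'w4.png')
to([.5366,.330,.25],-17.3)
E
```

```text
clock: 13.82
tool_pos: [0.4607, 0.3543, 0.2491]
orientation: [179.9, 0.0, -22.4]
force: [-0.7, 0.0, -0.1]
opening: 0.0875
gripper_force: 0.0
clock: 14.2
tool_pos: [0.4613, 0.3533, 0.2503]
orientation: [180.0, -0.0, -17.5]
force: [0.3, 0.3, 0.2]
opening: 0.0879
gripper_force: 0.0
[0.46123307 0.35338472 0.25038358] [ 1.79998581e+02 -8.02259415e-04 -1.74845171e+01]
fin top 1039 [0.53952238 0.33082045 0.09202009] (array([538.7, 330.9]), 53.1, 18.5, -18.3) (array([538.6, 330.9]), 52.8, 18.5, -18.1)
body (array([539.2, 331.5]), 63.5, 63.1, -17.5) 0.0587154771055399
at [0.4612 0.3535 0.2504] [-180.     -0.    -17.45] -> rows [ 0.079  -0.0002  0.0004] turn -0.15 clock 14.3 op 0.0877
```

View pics/w4.png

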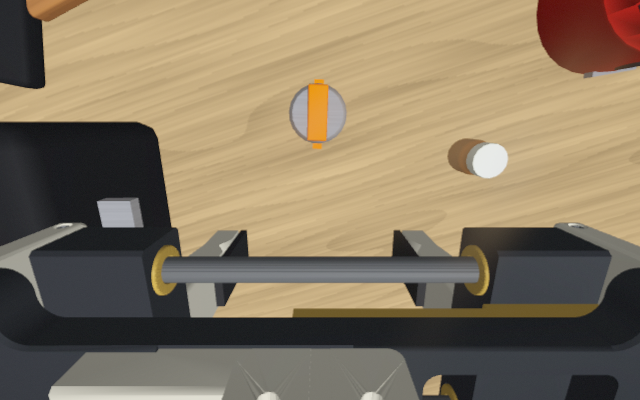

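The cup is at (318,113), fin upright in the image and aligned with the tool's x; the salt jar at (488,160) is clear. Grasp it.

```bash
python3 drive.py '[[0.03,0,0,0.6,0.088],[0.06,0,0.02,0.6,0.088],[0.08,0,0.05,0.6,0.088],[0.0805,0,0.09,0.6,0.088],[0.0805,0,0.125,0.6,0.088],[0.0805,0,0.15,0.6,0.088],[0.0805,0,0.159,0.6,0.088],[0.0805,0,0.161,0.6,0.088]]'
python3 drive.py '[[0,0,0,0,0.088],[0,0,0,0,0],[0,0,0,0,0],[0,0,0,0,0],[0,0,0,0,0],[0,0,0,0,0],[0,0,0,0,0],[0,0,0,0,0]]'
python3 drive.py '[[0,0,0,0,0],[0,0,0,0,0],[0,0,0,0,0]]'
```

```text
clock: 15.3
tool_pos: [0.5379, 0.33, 0.0894]
orientation: [180.0, -0.0, -17.9]
force: [-0.7, -1.0, 0.6]
opening: 0.0875
gripper_force: 0.0
clock: 16.3
tool_pos: [0.5377, 0.3302, 0.0893]
orientation: [-180.0, -0.0, -17.9]
force: [0.2, 2.3, 1.0]
opening: 0.023
gripper_force: 0.7
clock: 16.68
tool_pos: [0.5375, 0.33, 0.0891]
orientation: [180.0, 0.0, -17.9]
force: [0.6, -0.6, -1.3]
opening: 0.0201
gripper_force: 30.0
```

```bash
python3 drive.py '[[0,0,-0.01,0,0],[0,0,-0.03,0,0],[0,0,-0.06,0,0],[0,0.015,-0.09,0,0],[0,0.04,-0.12,-2,0],[0.003,0.07,-0.135,-4,0],[0.006,0.105,-0.14,-6,0],[0.009,0.14,-0.14,-8,0]]'
python3 drive.py '[[0.002,0.035,0,-1,0],[0.004,0.07,0,-2.2,0],[0.007,0.105,0,-2.2,0],[0.01,0.14,0,-2.2,0],[0.012,0.175,0,-2.2,0],[0.014,0.2,0,-2.2,0],[0.014,0.215,0,-2.2,0],[0.014,0.215,0,-2.2,0]]'
python3 - <<'E'
from h import *
ctrl.snapshot('top');ctrl.snapshot('top')
s=snap('wrist'); h,S,V=hsv(s); P=pts(s); z=P[...,2]; o=s['obs'];print(o['tool_pos'],o['orientation'],o['force'])
save(s,'w5.png'); np.save('w5.npy',s,allow_pickle=True)
m=(np.abs(z-.1)<.004)&(np.hypot(P[...,0]-.5595,P[...,1]+.03)<.1);print('ring',m.sum(),cv2.minEnclosingCircle(P[m][:,:2].astype(np.float32)))
c=o['tool_pos']; near=np.hypot(P[...,0]-c[0],P[...,1]-c[1])<.06
for a,b in((.14,.16),(.16,.19),(.19,.205),(.205,.22)):
  m=near&(z>a)&(z<b)
  if m.sum()>3: print(a,m.sum(),rect(P[m][:,:2]))
to([.5595,-.0294,.23],-7.7)
E
```

```text
clock: 17.68
tool_pos: [0.5029, 0.1932, 0.2307]
orientation: [-179.9, -0.1, -9.8]
force: [0.1, 0.1, -2.4]
opening: 0.0201
gripper_force: 30.0
clock: 18.68
tool_pos: [0.4797, -0.0207, 0.2297]
orientation: [-180.0, -0.0, -7.8]
force: [0.1, 0.2, -3.1]
opening: 0.0196
gripper_force: 30.0
[ 0.48002539 -0.01976501  0.22957231] [-1.79981934e+02 -2.26791471e-02 -7.72652920e+00] [ 0.48626425  0.33198161 -2.72317605]
ring 14411 ((0.5597973465919495, -0.028940493240952492), 0.07159653306007385)
0.14 429 (array([509.2, -24.9]), 57.8, 27.6, 80.6)
0.16 709 (array([503. , -23.3]), 60.9, 20.6, 82.1)
0.19 2138 (array([499.3, -23.1]), 62.2, 27.2, 81.4)
0.205 604 (array([498.6, -22.9]), 47.0, 18.5, 82.4)
at [ 0.4801 -0.0196  0.2295] [-1.7999e+02 -2.0000e-02 -7.7000e+00] -> rows [ 0.08   -0.0009 -0.0004] turn 0.0 clock 18.825 op 0.0199
```

View pics/w5.png

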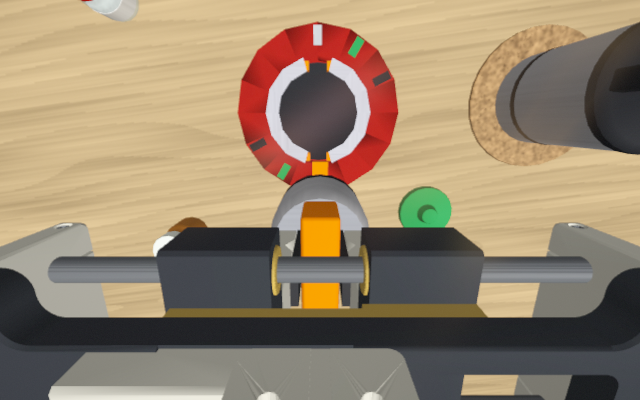

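The image shows the cup held at (320,205) with its front lug at (320,168), and the base beyond with the front white mark at (318,35) in line with the fin; greens at (356,46)/(284,171).

Run:
```python
from h import *
s=np.load('w5.npy',allow_pickle=True).item(); h,S,V=hsv(s); P=pts(s); o=s['obs']; ya=np.radians(o['orientation'][2])
ax=np.array([np.cos(ya),np.sin(ya)]); ay=np.array([np.sin(ya),-np.cos(ya)])
def tl(xy): d=np.atleast_2d(xy)-o['tool_pos'][:2]; return np.c_[d@ax,d@ay]
def blob(m,u,v,r=10):
    w=np.zeros(m.shape,bool); w[max(v-r,0):v+r+1,u-r:u+r+1]=1; return biggest(w&m)
cen=lambda m: np.argwhere(m)[:,::-1].mean(0)
G=(h>45)&(h<80)&(S>90)
g=plane(s,[cen(blob(G,356,46)),cen(blob(G,284,171))],.1); w=plane(s,[cen(blob((S<50)&(V>150),318,35,13))],.1)
print('green mid tool',tl(g).mean(0).round(4),'r',np.hypot(*(g[1]-g[0]))/2,'white',tl(w).round(4))
sc=tl(g).mean(0); d=tl(w)[0]-sc; print('white angle rel tool x (toward tool y) deg',np.degrees(np.arctan2(d[1],d[0])),np.hypot(*d))
ring=(np.abs(P[...,2]-.1)<.003)&(np.hypot(P[...,0]-.5595,P[...,1]+.03)<.1)
print('ring tool',tl(np.array(cv2.minEnclosingCircle(P[ring][:,:2].astype(np.float32))[0])))
T=np.concatenate([tl(P[...,:2].reshape(-1,2)),P[...,2].reshape(-1,1)],1).reshape(400,640,3)
O=(h>5)&(h<20)&(S>180)&(V>110)
near=(abs(T[...,0])<.07)&(abs(T[...,1])<.05)
f=near&O&(T[...,2]>.215); q=T[f]; print('fin',f.sum(),np.percentile(q[:,0],[50,95,99]).round(4),'y',q[:,1].min().round(4),q[:,1].max().round(4),'z',q[:,2].max())
l=blob(O,320,168,9); q=T[l]; print('lug',l.sum(),q[:,0].max().round(4),q[:,1].min().round(4),q[:,1].max().round(4),np.median(q[:,2]))
b=near&~O&(T[...,2]>.15)&(T[...,2]<.203)&(T[...,0]>.005); q=T[b]; print('body maxx',np.percentile(q[:,0],[95,99]).round(4),'z',np.percentile(q[:,2],[1,99]))
# circle fit of wall points
from scipy.optimize import least_squares
wq=q[(q[:,2]>.15)&(q[:,2]<.193)]; r=least_squares(lambda p:np.hypot(wq[:,0]-p[0],wq[:,1]-p[1])-.033,[0,0],loss='soft_l1',f_scale=.001); print('axis',r.x,np.abs(r.fun).mean(),len(wq))
```

```text
green mid tool [ 0.0801 -0.0014] r 0.06188427679275362 white [[ 0.1419 -0.0016]]
white angle rel tool x (toward tool y) deg -0.1672641991551009 0.06181331620450375
ring tool [[ 0.0802813  -0.00163276]]
fin 1197 [0.0238 0.0278 0.0324] y -0.0092 0.012 z 0.2975077530596204
lug 98 0.0433 -0.0053 0.0095 0.14741702005778484
body maxx [0.0327 0.0333] z [0.15204869 0.20175128]
axis [-1.50025290e-06  3.46779301e-04] 0.00022154197033091388 999
```

```bash
python3 drive.py '[[0.012,0,0,0,0],[0.03,-0.001,0,0,0],[0.05,-0.0017,0,0,0],[0.066,-0.0017,0,0,0],[0.076,-0.0017,0,0,0],[0.08,-0.0017,0,0,0],[0.08,-0.0017,0,0,0],[0.08,-0.0017,0,0,0]]'
python3 drive.py '[[0,0,0.01,0,0],[0,0,0.022,0,0],[0,0,0.03,0,0],[0,0,0.035,0,0],[0,0,0.038,0,0],[0,0,0.038,0,0],[0,0,0.038,0,0]]'
python3 -c "
from h import *
to([.5595,-.0294,.173],-7.7)"
```

```text
clock: 19.82
tool_pos: [0.559, -0.0291, 0.2295]
orientation: [-180.0, -0.0, -7.7]
force: [-0.2, 0.2, -1.5]
opening: 0.0197
gripper_force: 30.0
clock: 20.7
tool_pos: [0.5596, -0.0291, 0.1916]
orientation: [-180.0, -0.0, -7.7]
force: [-0.4, -0.1, -2.3]
opening: 0.0193
gripper_force: 30.0
at [ 0.5596 -0.0291  0.1916] [-1.7999e+02 -3.0000e-02 -7.7200e+00] -> rows [-0.0001  0.0003  0.0186] turn -0.02 clock 20.7 op 0.0193
```

```bash
python3 drive.py '[[0,0,0.002,0,0],[0,0,0.004,0,0],[0,0,0.006,0,0],[0,0,0.008,0,0],[0,0,0.01,0,0],[0,0,0.01,0,0]]'
python3 drive.py '[[0,0,0.002,0,0],[0,0,0.004,0,0],[0,0,0.006,0,0],[0,0,0.0075,0,0],[0,0,0.0075,0,0]]'
```

```text
clock: 21.45
tool_pos: [0.5593, -0.0292, 0.1811]
orientation: [180.0, 0.0, -7.7]
force: [0.3, 0.6, -2.2]
opening: 0.0196
gripper_force: 30.0
clock: 22.08
tool_pos: [0.5593, -0.0292, 0.1737]
orientation: [180.0, 0.0, -7.7]
force: [0.2, 0.5, -1.1]
opening: 0.0199
gripper_force: 30.0
```

```bash
python3 drive.py '[[0,0,0.0005,0,0],[0,0,0.001,0,0],[0,0,0.0012,0,0],[0,0,0.0012,0,0],[0,0,0.0012,0,0]]'
```

```text
clock: 22.7
tool_pos: [0.5596, -0.0291, 0.173]
orientation: [-180.0, -0.0, -7.7]
force: [-1.6, 0.7, 2.9]
opening: 0.0194
gripper_force: 30.0
```

Home, with light contact. Twist clockwise (positive tool-z turn) to about 32.5°.

```bash
python3 drive.py '[[0,0,0,3,0],[0,0,0,7,0],[0,0,0,11,0],[0,0,0,15,0],[0,0,0,19,0],[0,0,0,22,0],[0,0,0,24,0],[0,0,0,24,0]]'
python3 -c "
from h import *
print(ctrl.get_obs()['moment'])"
```

```text
clock: 23.7
tool_pos: [0.5597, -0.0293, 0.173]
orientation: [180.0, -0.0, -31.7]
force: [-0.5, -1.3, 3.9]
opening: 0.02
gripper_force: 30.0
[-0.91052892  0.42914572  0.13231563]
```

```bash
python3 drive.py '[[0,0,0,3,0],[0,0,0,6,0],[0,0,0,8.5,0],[0,0,0,8.5,0],[0,0,0,8.5,0],[0,0,0,8.5,0]]'
python3 - <<'E'
from h import *
a=[]
for n in('wrist','top','scene','wrist'):
    s=snap(n); a.append(s['obs']['moment'][2]); 
    if n=='scene': save(s,'s9.png',(170,120,370,280),4); P=pts(s); x,y,z=[P[...,i] for i in range(3)]; m=(np.hypot(x-.54,y+.289)<.09)&(z>.165)&(z<.192); print('bar',m.sum(),P[m].mean(0),P[m].max(0))
    if n=='wrist': w=s
h,S,V=hsv(w);P=pts(w);O=(h>5)&(h<20)&(S>180)&(V>110)
m=O&(P[...,2]>.16)&(P[...,2]<.185); print('fin seen',m.sum(),rect(P[m][:,:2]),'max z',np.percentile(P[m][:,2],95))
print(a,ctrl.get_obs()['force'],ctrl.get_obs()['gripper_force'],ctrl.get_obs()['orientation'])
E
```

```text
clock: 24.45
tool_pos: [0.5596, -0.0293, 0.173]
orientation: [-180.0, -0.0, -40.1]
force: [-1.7, -1.0, 5.4]
opening: 0.0197
gripper_force: 30.0
bar 375 [ 0.54676562 -0.28445063  0.1845323 ] [ 0.56064144 -0.24178593  0.1918124 ]
fin seen 2495 (array([560.7, -31.6]), 52.1, 21.3, -40.1) max z 0.1769923854874984
[np.float64(0.17090731164342265), np.float64(0.15258238549487105), np.float64(0.14812042476464957), np.float64(0.16299802107940595)] [-0.74754362 -1.30016891  5.10973722] 29.989027082920074 [-1.79998095e+02 -3.47875886e-02 -4.01022617e+01]
```

View pics/s9.png

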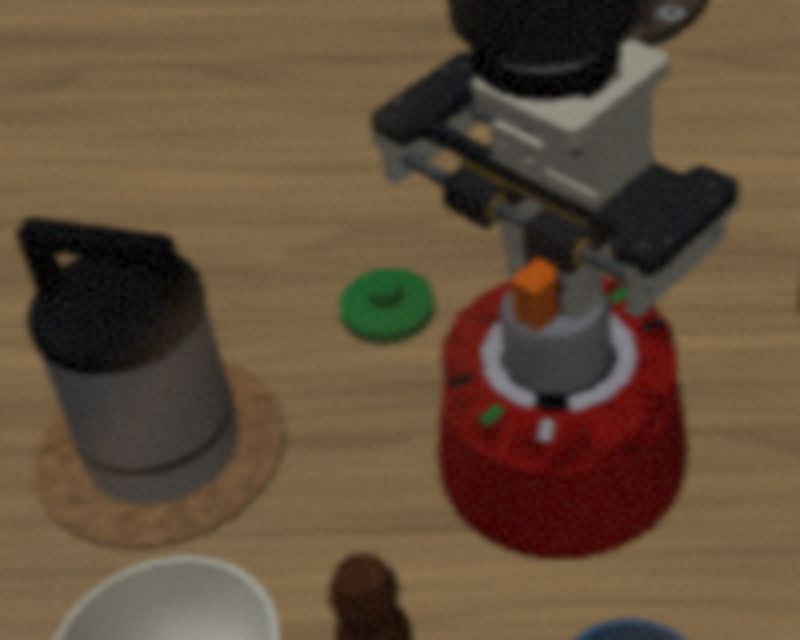

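The picture shows the jug upright inside the mat at (135,440) and the cup seated, with its fin at (536,290) pointing to the green mark at (490,415). The wrist moment (0.16 N m, so the collar is at about 0.53 rad) and the fin height of 0.176 m agree. I'm handing it in.

```bash
python3 -c "
from plant import ctrl
print(ctrl.close_job())"
```

```text
the job is handed in; nothing more can be done
None
```

I handed the job in at about 25 s: the jug stands upright on the cork mat, and the cup is fully home, twisted to the green marks (collar at about 0.53 rad) and held there in the grip; the judge's verdict was not shown.

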